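# Get the stapler out from behind the desk things

## Task

In the wooden desk tray a bottle, a flower pot and a pen cup stand in front of the stapler: first stand all three upright on the grey felt mat, then lay the stapler lengthwise in the middle of its own dark wooden tray, and only then put the three back, each upright and centred on the coaster it came from. Keep them upright all the way and leave the toy duck alone.

Things in the scene. Friction and masses are not known exactly. Their poses are not given: they have to be found in the camera images.
- bottle: Dark steel drinking bottle, upright, round: body 62 mm diameter up to 122 mm, shoulder to 137 mm, then a black cap 42 mm diameter from 137 mm to the top at 178 mm. About 0.3 kg. Origin: centre of its underside; z up its axis.
- pot: Terracotta flower pot with a small green succulent, upright, round: tapers from 48 mm diameter at the foot to 58 mm at 68 mm, then a straight collar 62 mm diameter from 68 mm to its rim at 98 mm; the plant rises to 118 mm within 21 mm of the axis. About 0.3 kg. Origin: centre of its underside; z up its axis.
- pencup: Bare aluminium pen cup, upright, a straight cylinder 60 mm in diameter and 105 mm high, with three pencils fixed in it that rise to at most 130 mm within 20 mm of the axis. About 0.2 kg. Origin: centre of its underside; z up its axis.
- stapler: Desk stapler, grey top arm on a black base, 130 mm long (its x), 36 mm wide (its y), 50 mm high; the arm, 26 to 50 mm above the underside, is 34 mm wide with straight sides. About 0.25 kg. Lies on the tray's floor (8 mm over the desk), some 15 mm behind the row of three (on the side away from the robot) and along it. Origin: centre of its underside; z up.
- coaster_bottle: The cork coaster the bottle starts on: disc 70 mm across, 4 mm thick, fixed; origin: centre of its underside, 8 mm over the desk (on the tray floor); y along the row, x away from the robot. The three, all alike, stand 76 mm apart, so grip what stands there near its top, one finger on the near side, one on the far side (above the stapler), not between neighbours.
- coaster_pot: The cork coaster the flower pot starts on: as coaster_bottle, same size, origin and axes. All three are in a light wooden desk tray fixed to the left or right of the robot, 170 by 270 mm, floor 8 mm thick, rim 18 mm high; their row is 50 mm inside its near edge.
- coaster_pencup: The cork coaster the pen cup starts on: as coaster_bottle, same size, origin and axes.
- mat: Grey felt mat lying on the desk on the other side from the tray: 180 mm (x) by 290 mm (y), 3 mm thick, fixed, empty at the start; the place to stand things aside. Origin: centre of its underside.
- dock: Dark wooden shallow stapler tray between the two, fixed to the desk, empty: outside 172 mm (x) by 72 mm (y), inside 162 by 62 mm, floor 5 mm thick, rim 12 mm above the desk. The stapler lies in it lengthwise, along its x axis, either way round. Origin: centre of its underside.
- duck: Yellow toy duck on the desk beyond the work, 60 mm across, 67 mm high; not part of the job, to be left alone. Origin: centre of its underside.

How it is judged:
By the outcome, as a careful person would: the job done as asked, in the order asked, and still so for the second after the job is handed in, with the robot touching nothing.
It also fails if it takes over 144 s, if anything falls off the work surface, if the arm or the gripper's body presses on something with over 40 N, if the wrist force passes 120 N, or if a joint passes its speed limit or range.

## Robot

A 7-joint arm with a two-finger parallel gripper is mounted at the origin on the work surface. World frame = base frame: x ahead of the robot, y to its left, z up, the work surface at z = 0. Lengths are in m, angles in rad, forces in N, time in s.
With the tool pointing down it reaches from about 0.4 to 0.85 m from the base axis. Payload 4.5 kg.
Tool frame: the origin (TCP) lies at the very end of the fingers, on their centre line; the grasp point (between the pads) lies 19 mm behind it; z points along the fingers, y is the direction in which the jaws open and shut (so a half turn about z gives the same grasp; the last joint's range is limited). The gripper opens to 85 mm and grips with 20 to 120 N. Pads are 22 mm wide; open, the fingers measure 114 mm over their backs; the gripper's body (76 mm by 85 mm) begins 54 mm behind the grasp point. The pads swing forward as they close: fully open they stand 13 mm farther back than shut.
Start: joints at [1.379, 0.689, -0.195, 1.565, 0.157, 0.902, -0.215], TCP at [0.14, -0.609, 0.231] pointing down, gripper open.
Joint ranges: [-3.01, 3.01], [-0.46, 2.08], [-1.47, 1.51], [0.13, 2.56], [-1, 4.14], [0.04, 2.09], [-2.66, 2.66]. Speed limits (rad/s): [2.57, 2.57, 3.14, 3.14, 3.14, 3.14, 3.14].

## Interface

Orientations are given as a rotation vector (axis times angle).
In Python, from rig import env gives the robot as it stands.
- The arm moves only by the tool jog_arm, never from a script. Its argument "rows" is a list of rows, each a list of 3 entries, a list of its own where there are three numbers: the gripper command: -1 is fully open, 1 is shut, values between are in proportion, then the shift along the tool's x, y, z in m, then the turn about the tool's z in rad. In form: [[claw, [dx, dy, dz], roll], ...]. A call has 1 to 10 rows; each row is the pose to reach, as a shift and turn from the pose commanded when the call began, along the tool's axes at that moment; what a row does not reach only later rows make up. A row lasts 1/8 s, in which the tool goes at most 62.5 mm and 10.7 degrees, less where a joint would pass 70% of its speed; a pose out of reach is approached as far as the arm can. A call with a gripper value outside its range is refused whole. The fingers move at their own pace and stop on an object; "force" is the grip in N (left out, the last holds). Time passes only in rows, so rows that repeat a pose let the fingers close. It gives the time, the measured TCP pose, the force and the opening at its end, in the units of the state.
- env.state(): the state, without advancing time (a new reading comes with each control period).
- env.snapshot(name): name is "side" or "top" or "wrist"; returns the picture (400x640x3 uint8, red, green, blue); there is no depth.
- env.camera_model(name): a dict with "intrinsics" (3x3 intrinsics, pixels), "R" (3x3) and "t" (3): a world point X has camera coordinates R X + t. Camera axes: x right, y down, z forward; pixel columns grow to the right and rows downward; lengths in m; the calibration is good to about 2 mm. The wrist camera is an equidistant fisheye: a pixel r from the principal point sees the ray r / f radians off the axis. A picture is of the moment at which its call begins: read the wrist's pose just before it. camera_model takes no time and is no camera call; for the wrist camera it gives the pose at the moment of the call.
- env.hand_in(): hands the job in, once; it reports no verdict.
The state is a dict: "t": time; "q": joint angles; "qvel": joint speeds; "joint_torque": joint torques, N m; "tcp_pos": TCP position; "tool_rot": TCP orientation; "wrist_force": force on the tool from outside, world axes, zero at the start; "torque": the same for the moment, N m; "width": finger opening in m.
Only numpy, scipy, OpenCV 4.12 (cv2) and the standard library are available. Lean on these libraries where they do the work, as an engineer would, in place of code of your own. Each camera call takes 0.05 s, during which the arm holds its last target. There are 200 camera calls.

## Working session

There is one attempt and no reset: what is moved stays moved. The work goes in short steps, Python scripts to look and compute and a tool call to move; the robot and the scene stay as the last step left them, time stands still between calls to the robot, and variables do not carry over. Pictures are saved under pics/ and viewed, about 12 in all and at most 16, crops included, and the job is handed in when it is done.

Besides the shell and the picture viewer there is one more tool, called as a command line: name --argument value ..., lists and objects as JSON in quotes. jog_arm: Moves the arm, as the interface text tells. Its arguments: {"type":"object","properties":{"rows":{"type":"array"},"force":{"type":"number"}},"required":["rows"]}

```bash
ls; mkdir -p pics
python3 - <<'E'
from rig import env
import cv2,numpy as np
np.set_printoptions(precision=4,suppress=True)
s=env.state();print(s)
for n in("side","top"):
    im=env.snapshot(n);cv2.imwrite(f"pics/{n}0.png",im[:,:,::-1]);print(n,env.camera_model(n))
E
```

```text
pics
{'t': 0.0, 'q': array([ 1.3788,  0.69  , -0.1945,  1.5664,  0.1573,  0.9025, -0.2151]), 'qvel': array([-0.0015,  0.0005,  0.0006,  0.0001, -0.0015,  0.001 ,  0.0003]), 'joint_torque': array([ -0.0006, -53.9612,  -1.2666, -15.8542,   0.0091,   0.0095,
        -0.    ]), 'tcp_pos': array([ 0.1397, -0.6085,  0.2304]), 'tool_rot': array([-3.1197, -0.3539,  0.0006]), 'wrist_force': array([ 0.0562,  0.7489, -0.5516]), 'torque': array([-0.0572,  0.0222, -0.0042]), 'width': 0.08486004190319933}
side {'intrinsics': array([[394.478 ,   0.    , 316.0588],
       [  0.    , 394.478 , 196.8356],
       [  0.    ,   0.    ,   1.    ]]), 'R': array([[-0.7459, -0.6657, -0.0227],
       [-0.4242,  0.501 , -0.7544],
       [ 0.5135, -0.553 , -0.6561]]), 't': array([0.4528, 0.2933, 0.8203])}
top {'intrinsics': array([[412.0291,   0.    , 321.0314],
       [  0.    , 412.0291, 200.7953],
       [  0.    ,   0.    ,   1.    ]]), 'R': array([[ 0.0167, -0.9998,  0.0133],
       [-0.9842, -0.0188, -0.1762],
       [ 0.1764, -0.0101, -0.9843]]), 't': array([-0.0301,  0.6198,  0.9897])}
```

View pics/side0.png

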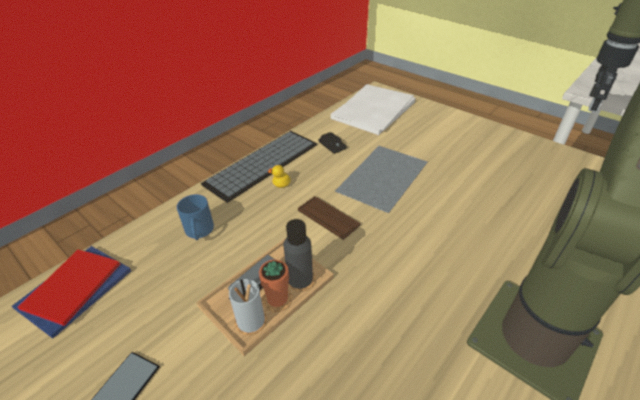

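View pics/top0.png

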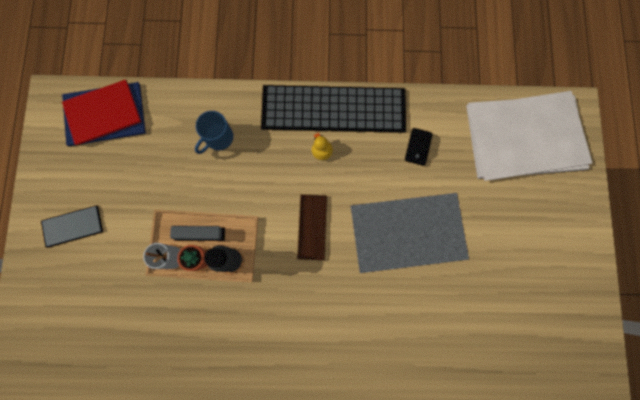

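The side view shows the tray at (268,295), with cup, pot and bottle from left to right. The dock is at (330,217), the mat at (383,178) and the duck at (280,177). In the top view the pencup is at (156,256), pot (190,258), bottle (222,259), stapler (197,233), dock (313,227), mat (410,232) and duck (321,148).

```bash
cat > h.py <<'E'
import numpy as np, cv2
from scipy.spatial.transform import Rotation as Ro
np.set_printoptions(precision=4,suppress=True)
def ray(m,uv,fish=False):
    K=m["intrinsics"]; x=(uv[0]-K[0,2])/K[0,0]; y=(uv[1]-K[1,2])/K[1,1]
    if fish:
        th=np.hypot(x,y); s=np.sin(th)/th if th>1e-9 else 1; d=np.array([x*s,y*s,np.cos(th)])
    else: d=np.array([x,y,1.])
    R=np.array(m["R"]); d=R.T@d
    return -R.T@np.array(m["t"]), d/np.linalg.norm(d)
def onz(m,uv,z,fish=False):
    c,d=ray(m,uv,fish); return c+d*(z-c[2])/d[2]
def proj(m,X,fish=False):
    p=np.array(m["R"])@X+m["t"]; K=m["intrinsics"]
    if fish:
        r=np.hypot(p[0],p[1]); th=np.arctan2(r,p[2]); q=p[:2]/max(r,1e-12)*th
    else: q=p[:2]/p[2]
    return np.array([K[0,0]*q[0]+K[0,2],K[1,1]*q[1]+K[1,2]])
def tri(obs):
    A=np.zeros((3,3));b=np.zeros(3)
    for c,d in obs:
        P=np.eye(3)-np.outer(d,d);A+=P;b+=P@c
    return np.linalg.solve(A,b)
E
python3 - <<'E'
from rig import env
from h import *
T=env.camera_model("top");S=env.camera_model("side")
def rect(mask,m,z):
    n,l,st,ce=cv2.connectedComponentsWithStats(mask.astype(np.uint8))
    i=1+st[1:,4].argmax(); c=cv2.findContours((l==i).astype(np.uint8),0,1)[0][0]
    b=cv2.boxPoints(cv2.minAreaRect(c)); W=np.array([onz(m,p,z) for p in b]); 
    e=W[1]-W[0],W[2]-W[1]
    return W.mean(0),[(np.linalg.norm(v),np.degrees(np.arctan2(v[1],v[0]))) for v in e]
im=cv2.imread("pics/top0.png");h=cv2.cvtColor(im,cv2.COLOR_BGR2HSV).astype(int)
def roi(m,x0,x1,y0,y1):
    z=np.zeros_like(m);z[y0:y1,x0:x1]=m[y0:y1,x0:x1];return z
print("mat",rect(roi(h[...,1]<60,340,480,185,285),T,.003))
print("dock",rect(roi(h[...,2]<90,290,340,185,270),T,.012))
print("tray diff")
for n,uv,z in [("tl",(153,211),.018),("tr",(258,215),.018),("bl",(148,275),.018),("br",(254,281),.018),("stL",(171,233),.05),("stR",(224,234),.05),("cup",(156,256),.105),("pot",(191,258),.098),("bottlecap",(216,258),.178),("duck",(321,148),.03)]:
    print(n,onz(T,uv,z))
print("side: cap",onz(S,(296,226),.178),"pot",onz(S,(273,268),.098),"cup",onz(S,(245,288),.105))
m=env.camera_model("wrist");print(m, -m["R"].T@m["t"])
w=env.snapshot("wrist");cv2.imwrite("pics/w0.png",w[:,:,::-1])
cv2.imwrite("pics/crop.png",cv2.resize(im[200:290,140:340],None,fx=4,fy=4,interpolation=cv2.INTER_CUBIC))
E
```

```text
mat (array([ 0.5518, -0.2542,  0.003 ]), [(np.float64(0.29797816313060793), np.float64(-81.71108497084631)), (np.float64(0.18032076812503406), np.float64(-175.41073928531634))])
dock (array([0.558 , 0.0039, 0.012 ]), [(np.float64(0.17234938839679714), np.float64(-0.648165361985284)), (np.float64(0.07695963044570775), np.float64(-91.13797394238544))])
tray diff
tl [0.5916 0.4174 0.018 ]
tr [0.5861 0.1443 0.018 ]
bl [0.4277 0.4155 0.018 ]
br [0.4172 0.1471 0.018 ]
stL [0.5322 0.3549 0.05  ]
stR [0.532  0.2226 0.05  ]
cup [0.4724 0.3662 0.105 ]
pot [0.4695 0.2863 0.098 ]
bottlecap [0.4677 0.2083 0.178 ]
duck [ 0.7673 -0.0167  0.03  ]
side: cap [0.4739 0.2067 0.178 ] pot [0.4818 0.2764 0.098 ] cup [0.4832 0.3528 0.105 ]
{'intrinsics': array([[309.7069,   0.    , 322.1757],
       [  0.    , 309.7069, 197.8298],
       [  0.    ,   0.    ,   1.    ]]), 'R': array([[ 0.2242, -0.9745, -0.0018],
       [-0.9294, -0.2144,  0.3006],
       [-0.2933, -0.0657, -0.9538]]), 't': array([-0.6234, -0.0398,  0.3785])} [ 0.2138 -0.5911  0.3718]
```

View pics/crop.png

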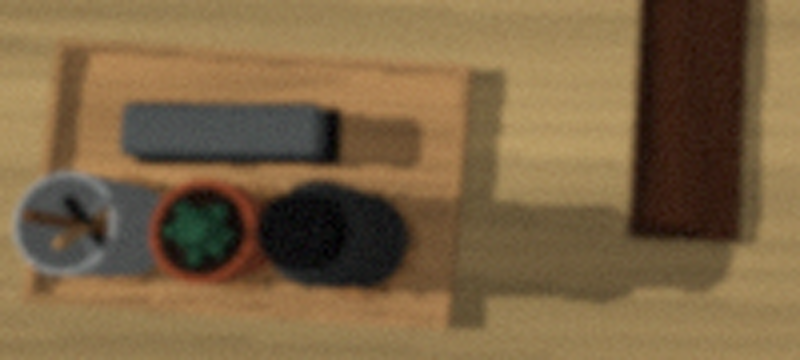

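View pics/w0.png

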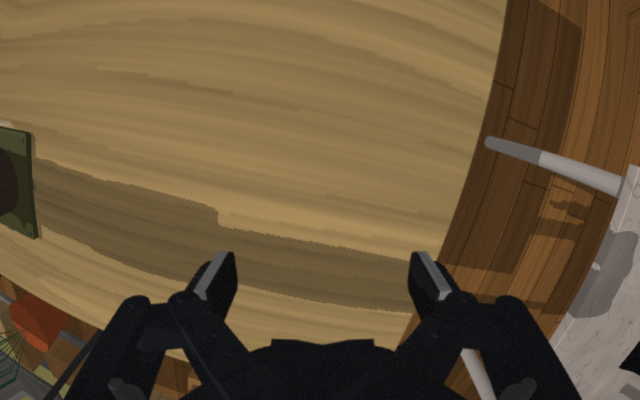

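The crop shows the cup rim at (65,222), pot at (205,230), bottle cap at (303,230) and stapler from (122,105) to (338,160). The row is tilted by about 1–2°. The wrist view shows only bare desk between the fingers. Next I go above the mat and on to the tray, turning the jaws along world x.

```bash
cat >> h.py <<'E'
def go(env,X,yaw=None):
    s=env.state();R=Ro.from_rotvec(s["tool_rot"]).as_matrix()
    y0=np.arctan2(R[1,0],R[0,0]); r=0 if yaw is None else -(yaw-y0)
    print("tcp",s["tcp_pos"],"yaw",round(float(y0),4),"t",s["t"],"shift",R.T@(np.array(X)-s["tcp_pos"]),"roll",(r+np.pi)%(2*np.pi)-np.pi)
E
python3 -c "
from rig import env
from h import *
go(env,[.55,-.2,.30],np.pi/2)"
```

```text
tcp [ 0.1398 -0.6087  0.2307] yaw 0.2259 t 0.15 shift [ 0.4913 -0.3065 -0.0689] roll -1.3449358668147848
```

jog_arm --rows '[[-1,[0.05,-0.03,-0.007],-0.14],[-1,[0.1,-0.06,-0.014],-0.28],[-1,[0.15,-0.09,-0.021],-0.42],[-1,[0.2,-0.12,-0.028],-0.56],[-1,[0.25,-0.15,-0.035],-0.7],[-1,[0.3,-0.18,-0.042],-0.84],[-1,[0.35,-0.21,-0.05],-0.98],[-1,[0.4,-0.25,-0.055],-1.12],[-1,[0.45,-0.28,-0.06],-1.25],[-1,[0.49,-0.307,-0.069],-1.345]]' --force 40

```text
t: 1.4
tcp_pos: [0.55, -0.198, 0.3001]
tool_rot: [-2.215, -2.226, -0.0]
wrist_force: [-0.5, -0.6, -0.6]
width: 0.0857
```

```bash
python3 -c "
from rig import env
from h import *
go(env,[.50,.24,.30],np.pi/2);print(env.state()['q'])"
```

```text
tcp [ 0.55   -0.198   0.3001] yaw 1.5758 t 1.4 shift [ 0.4382 -0.0478  0.0004] roll 0.005032667618310782
[ 0.5979  0.6025 -0.5751  1.5894  0.3608  1.0582 -0.0707]
```

jog_arm --rows '[[-1,[0.055,-0.006,0],0],[-1,[0.11,-0.012,0],0],[-1,[0.165,-0.018,0],0],[-1,[0.22,-0.024,0],0],[-1,[0.275,-0.03,0],0],[-1,[0.33,-0.036,0],0],[-1,[0.385,-0.042,0],0],[-1,[0.438,-0.048,0],0],[-1,[0.438,-0.048,0],0]]'

```text
t: 2.52
tcp_pos: [0.4987, 0.2438, 0.3005]
tool_rot: [-2.209, -2.229, -0.004]
wrist_force: [-0.3, -1.1, 0.2]
width: 0.0852
```

```bash
cat > look.py <<'E'
import sys,pickle
from rig import env
from h import *
n=sys.argv[1]; m=env.camera_model("wrist"); w=env.snapshot("wrist")
cv2.imwrite(f"pics/{n}.png",w[:,:,::-1]); pickle.dump(m,open(f"pics/{n}.pkl","wb"))
s=env.state();print(s["t"],s["tcp_pos"],s["q"], -m["R"].T@m["t"])
E
python3 look.py a1
```

```text
2.575 [0.4998 0.24   0.3001] [-0.1822  0.5579 -0.5766  1.6784  0.3469  1.0093 -0.8718] [0.4972 0.3204 0.4421]
```

View pics/a1.png

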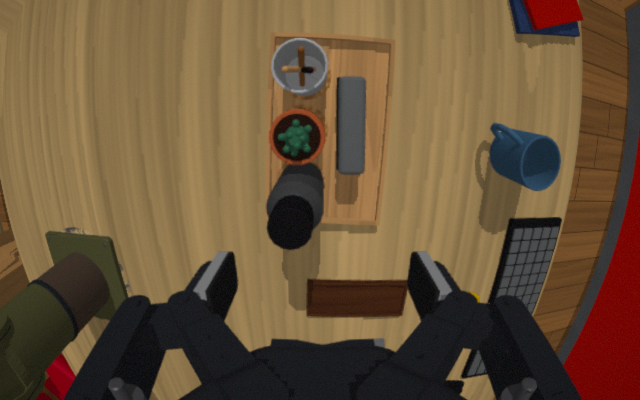

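Wrist view a1: the cup rim is centred at (300,66), pot rim (297,135) and bottle cap top (291,224). The stapler top spans (352,77) to (350,172). The tray corners are at (274,37), (393,41) and (376,226), and the dock runs from (308,279) to (406,318).

Run:
```python
from rig import env
from h import *
import pickle
m=pickle.load(open("pics/a1.pkl","rb"));T=env.camera_model("top")
P={"cup":((300,66),.117,(156,255.5)),"pot":((297,136),.110,(191,257.5)),"cap":((291,224),.190,(215.7,257.5)),
"stL":((352,77),.058,(171,230)),"stR":((350,172),.058,(222,231))}
for n,(a,z,b) in P.items():
    print(n,onz(m,a,z,True),onz(T,b,z),"tri",tri([ray(m,a,True),ray(T,b)]))
for n,a,z in [("tray far L",(274,37),.018),("far R",(393,41),.018),("near R",(376,226),.018),("dock1",(308,279),.012),("dock2",(406,281),.012),("dock3",(405,318),.012),("dock4",(307,317),.012)]: print(n,onz(m,a,z,True))
go(env,[.4735,.211,.25],np.pi/2)
```

```text
cup [0.4738 0.3612 0.117 ] [0.4731 0.3617 0.117 ] tri [0.4735 0.3613 0.1178]
pot [0.4703 0.2866 0.11  ] [0.4702 0.2828 0.11  ] tri [0.47   0.2855 0.1012]
cap [0.4705 0.2178 0.19  ] [0.4683 0.2061 0.19  ] tri [0.4688 0.2105 0.172 ]
stL [0.5329 0.3556 0.058 ] [0.5389 0.3527 0.058 ] tri [0.5369 0.3565 0.0472]
stR [0.5331 0.236  0.058 ] [0.5387 0.2262 0.058 ] tri [0.538  0.2311 0.0364]
tray far L [0.4309 0.4157 0.018 ]
far R [0.5925 0.4135 0.018 ]
near R [0.579  0.1455 0.018 ]
dock1 [0.4764 0.0487 0.012 ]
dock2 [0.6399 0.0425 0.012 ]
dock3 [ 0.6499 -0.0389  0.012 ]
dock4 [ 0.4736 -0.0319  0.012 ]
tcp [0.4998 0.24   0.3001] yaw 1.5755 t 2.575 shift [-0.0289 -0.0264  0.0501] roll 0.0046952780262321525
```

jog_arm --rows '[[-1,[-0.015,-0.016,0.02],0.005],[-1,[-0.029,-0.031,0.05],0.005],[-1,[-0.029,-0.031,0.08],0.005],[-1,[-0.029,-0.031,0.11],0.005],[-1,[-0.029,-0.031,0.135],0.005],[-1,[-0.029,-0.031,0.148],0.005],[-1,[-0.029,-0.031,0.148],0.005]]'

```text
t: 3.45
tcp_pos: [0.4697, 0.2076, 0.1518]
tool_rot: [2.228, 2.214, -0.003]
wrist_force: [0.4, 0.4, 0.2]
width: 0.0853
```

```bash
python3 look.py a2
```

```text
3.5 [0.4701 0.2082 0.1525] [-0.2309  0.6964 -0.4505  1.9661  0.5226  0.5949 -1.0372] [0.4695 0.2851 0.2929]
```

View pics/a2.png

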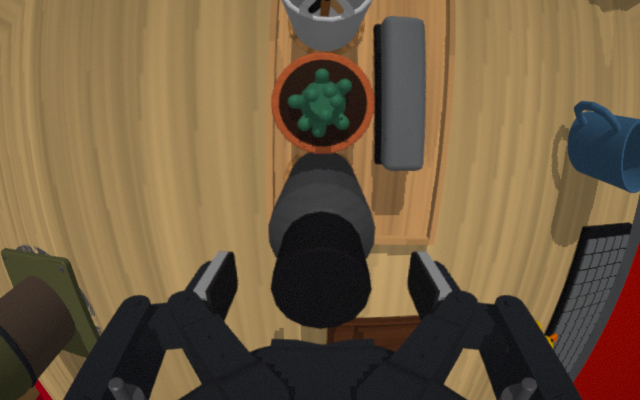

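Wrist view a2: the cap top is centred at about (321,272), between the fingers. The pot rim is at (323,102) and the stapler top spans (402,17) to (402,168).

Run:
```python
from rig import env
from h import *
import pickle
m=pickle.load(open("pics/a1.pkl","rb"));n=pickle.load(open("pics/a2.pkl","rb"))
for k,a,b,z in [("cap",(291,224),(321,272),.19),("pot",(297,136),(323,102),.11),("stR",(350,172),(404,168),.058),("stL",(352,77),(404,17),.058)]:
    print(k,onz(n,b,z,True),tri([ray(m,a,True),ray(n,b,True)]))
```

```text
cap [0.4686 0.2225 0.19  ] [0.4682 0.2086 0.1672]
pot [0.4698 0.2856 0.11  ] [0.4697 0.2857 0.1021]
stR [0.5338 0.2352 0.058 ] [0.5328 0.2363 0.0613]
stL [0.532  0.3549 0.058 ] [0.5332 0.356  0.0539]
```

Run:
```python
from h import *
import pickle
n=pickle.load(open("pics/a2.pkl","rb"))
for cy in(.2096,.216):
  for r,z in((.021,.19),(.021,.149),(.031,.134),(.031,.012)):
    P=np.array([proj(n,np.array([.469+r*np.cos(t),cy+r*np.sin(t),z]),True) for t in np.linspace(0,6.28,60)]);print(cy,z,P.min(0),P.max(0))
```

```text
0.2096 0.19 [270.7852 253.6997] [373.884  336.1333]
0.2096 0.149 [282.3315 215.0013] [362.4077 285.7994]
0.2096 0.134 [268.1142 187.459 ] [376.6581 285.7237]
0.2096 0.012 [289.5749 151.5712] [355.3695 215.1197]
0.216 0.19 [269.4246 238.2737] [375.0597 325.5572]
0.216 0.149 [281.6305 202.7827] [362.9738 276.1005]
0.216 0.134 [267.3193 175.7775] [377.3178 276.9543]
0.216 0.012 [289.346  144.6653] [355.5238 208.9043]
```

jog_arm --rows '[[-1,[0.003,0,0],0],[1,[0.003,0,0],0],[1,[0.003,0,0],0],[1,[0.003,0,0],0],[1,[0.003,0,0],0],[1,[0.003,0,0],0],[1,[0.003,0,0],0],[1,[0.003,0,0],0]]' --force 50

```text
t: 4.5
tcp_pos: [0.4698, 0.2119, 0.1527]
tool_rot: [2.227, 2.216, 0.001]
wrist_force: [-1.3, -0.2, 6.0]
width: 0.0407
```

```bash
python3 -c "
from rig import env
from h import *
go(env,[.563,-.359,.215],np.pi/2);print(env.state()['width'],env.state()['wrist_force'])"
```

```text
tcp [0.4698 0.2119 0.1527] yaw 1.5659 t 4.5 shift [-0.5704  0.096  -0.0623] roll -0.004912519122645342
0.040720827929111005 [-1.2684 -0.1936  5.9861]
```

jog_arm --rows '[[1,[0,0,-0.01],0],[1,[0,0,-0.025],0],[1,[0,0,-0.045],0],[1,[0,0,-0.06],0],[1,[-0.015,0.0025,-0.065],0],[1,[-0.04,0.007,-0.065],0],[1,[-0.08,0.013,-0.065],0],[1,[-0.125,0.021,-0.065],0],[1,[-0.17,0.029,-0.065],0],[1,[-0.215,0.036,-0.065],0]]'

```text
t: 5.75
tcp_pos: [0.5042, -0.0065, 0.2169]
tool_rot: [-2.228, -2.215, 0.002]
wrist_force: [0.4, -0.3, -3.3]
width: 0.0412
```

jog_arm --rows '[[1,[-0.045,0.0076,0],0],[1,[-0.09,0.015,0],0],[1,[-0.135,0.023,0],0],[1,[-0.18,0.03,0],0],[1,[-0.225,0.038,0],0],[1,[-0.27,0.0455,0],0],[1,[-0.31,0.052,0],0],[1,[-0.34,0.057,0],0],[1,[-0.356,0.06,0],0],[1,[-0.356,0.06,0],0]]'

```text
t: 7.0
tcp_pos: [0.5609, -0.3625, 0.2161]
tool_rot: [-2.231, -2.211, 0.004]
wrist_force: [-0.4, 0.1, -3.2]
width: 0.0404
```

```bash
python3 look.py a3; python3 -c "
from rig import env
from h import *
go(env,[.563,-.359,.1442],np.pi/2);print(env.state()['width'],env.state()['wrist_force'])"
```

```text
7.05 [ 0.5614 -0.3604  0.2164] [ 0.7886  0.8129 -0.5772  1.4267  0.4761  1.0453  0.107 ] [ 0.5611 -0.2851  0.3573]
tcp [ 0.5614 -0.3604  0.2164] yaw 1.5642 t 7.05 shift [0.0013 0.0017 0.0722] roll -0.00660682396221679
0.040908713535989495 [ 0.3225  1.2358 -3.1749]
```

View pics/a3.png

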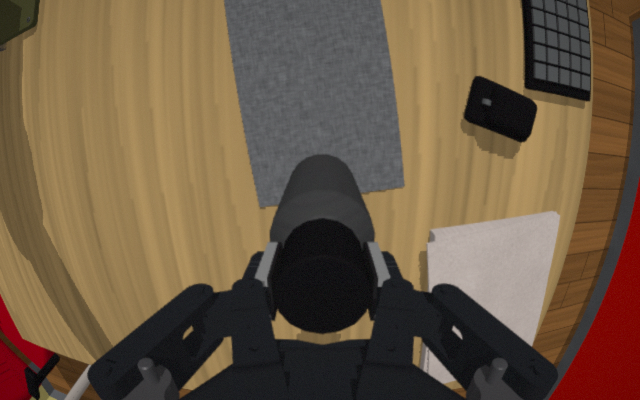

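View a3: the bottle is held upright, its foot near (322,155). The mat's near-end corners are at (260,208) and (404,186).

Run:
```python
from h import *
import pickle
n=pickle.load(open("pics/a3.pkl","rb"))
for p in [(260,208),(404,186),(225,0),(381,0)]: print(onz(n,p,.003,True))
```

```text
[ 0.4826 -0.4094  0.003 ]
[ 0.6586 -0.3827  0.003 ]
[ 0.4477 -0.1534  0.003 ]
[ 0.6285 -0.1603  0.003 ]
```

jog_arm --rows '[[1,[0.001,0.002,0.02],0],[1,[0.001,0.002,0.045],0],[1,[0.001,0.002,0.06],0],[1,[0.001,0.002,0.067],0],[1,[0.001,0.002,0.07],0],[1,[0.001,0.002,0.072],0],[1,[0.001,0.002,0.072],0]]'

```text
t: 7.92
tcp_pos: [0.5652, -0.3589, 0.1458]
tool_rot: [2.226, 2.215, 0.0]
wrist_force: [-0.1, -0.0, -2.8]
width: 0.0408
```

```bash
python3 -c "
from rig import env
print(env.state())"
```

```text
{'t': 7.925, 'q': array([ 0.76874727,  0.89223556, -0.54150886,  1.4843435 ,  0.53170671,
        0.91338219,  0.05798107]), 'qvel': array([ 0.0011132 , -0.00170708, -0.00096417, -0.00240118,  0.00075161,
        0.00084941, -0.00078153]), 'joint_torque': array([-6.66005281e-02, -6.11772680e+01, -7.17470884e+00, -1.45983124e+01,
        1.49562664e-02, -2.07989122e-02, -4.67945763e-03]), 'tcp_pos': array([ 0.56522372, -0.35886507,  0.14578215]), 'tool_rot': array([2.22649111e+00, 2.21512736e+00, 4.01815282e-04]), 'wrist_force': array([-0.12197219, -0.01022005, -2.84048441]), 'torque': array([ 0.02583079, -0.0057369 ,  0.01150869]), 'width': 0.04080494350181926}
```

jog_arm --rows '[[1,[0,0,0.001],0],[1,[0,0,0.002],0],[1,[0,0,0.002],0]]'

```text
t: 8.3
tcp_pos: [0.5651, -0.3589, 0.1439]
tool_rot: [2.227, 2.215, 0.0]
wrist_force: [-1.5, 1.0, 1.1]
width: 0.0406
```

jog_arm --rows '[[0.2,[0,0,0],0],[-1,[0,0,0],0],[-1,[0,0,0],0],[-1,[0,0,0],0],[-1,[0,0,-0.03],0],[-1,[0,0,-0.08],0],[-1,[0,0,-0.126],0],[-1,[0.05,-0.007,-0.126],0],[-1,[0.11,-0.016,-0.126],0],[-1,[0.17,-0.025,-0.126],0]]'

```text
t: 9.55
tcp_pos: [0.5405, -0.1869, 0.2695]
tool_rot: [2.227, 2.215, 0.001]
wrist_force: [-0.2, 1.7, 0.1]
width: 0.0852
```

jog_arm --rows '[[-1,[0.06,-0.009,0],0],[-1,[0.12,-0.018,0],0],[-1,[0.18,-0.026,0],0],[-1,[0.24,-0.035,0],0],[-1,[0.3,-0.044,0],0],[-1,[0.36,-0.053,0],0],[-1,[0.42,-0.061,0],0],[-1,[0.46,-0.067,0],0],[-1,[0.474,-0.07,0],0],[-1,[0.474,-0.07,0],0]]'

```text
t: 10.8
tcp_pos: [0.473, 0.2856, 0.2691]
tool_rot: [2.226, 2.217, -0.001]
wrist_force: [-0.1, -0.3, -0.0]
width: 0.0852
```

```bash
python3 look.py a4; python3 -c "
from rig import env
from h import *
import cv2
go(env,[.47,.2856,.070],np.pi/2);print(env.state()['width'],env.state()['wrist_force'])
s=env.snapshot('side')[:,:,::-1]
cv2.imwrite('pics/s4.png',cv2.vconcat([cv2.imread('pics/a4.png')[:280],s[60:380]]))"
```

```text
10.85 [0.4736 0.2841 0.269 ] [-0.2705  0.5938 -0.5892  1.7275  0.3961  0.9429 -1.024 ] [0.4725 0.363  0.4104]
tcp [0.4736 0.2841 0.269 ] yaw 1.5645 t 10.85 shift [ 0.0019 -0.0036  0.199 ] roll -0.006254540979238943
0.085605519211607 [-0.1199 -0.5596  0.4818]
```

View pics/s4.png

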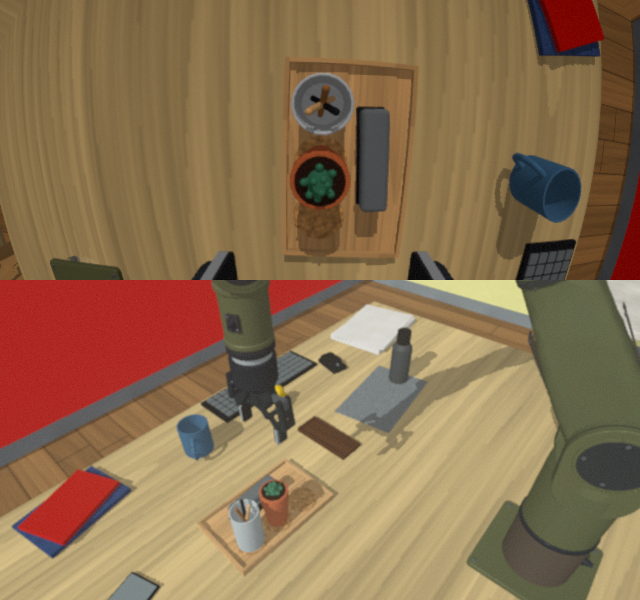

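The combined picture shows the bottle upright on the mat. In the wrist part the pot rim is at (320,179), the cup rim at (323,103) and the empty bottle coaster at (319,222). The tray corners are at (288,59), (417,67), (395,260) and (284,255).

Run:
```python
from h import *
import pickle
n=pickle.load(open("pics/a4.pkl","rb"));m=pickle.load(open("pics/a1.pkl","rb"))
for k,p,z in [("pot",(320,179.5),.11),("cup",(323,103),.117),("coB",(319,222),.012),("c1",(288,59),.018),("c2",(417,67),.018),("c3",(395,260),.018),("c4",(284,255),.018),("st",(373,159),.058)]: print(k,onz(n,p,z,True))
print(tri([ray(m,(300,66),True),ray(n,(323,103),True)]),tri([ray(m,(297,136),True),ray(n,(320,179.5),True)]))
```

```text
pot [0.47   0.2874 0.11  ]
cup [0.4732 0.3632 0.117 ]
coB [0.4674 0.2022 0.012 ]
c1 [0.4302 0.4202 0.018 ]
c2 [0.5936 0.4138 0.018 ]
c3 [0.5785 0.1431 0.018 ]
c4 [0.4168 0.1533 0.018 ]
st [0.5313 0.299  0.058 ]
[0.473  0.363  0.1035] [0.4699 0.2861 0.1046]
```

jog_arm --rows '[[-1,[0.002,-0.003,0.04],0],[-1,[0.003,-0.0035,0.09],0],[-1,[0.003,-0.0035,0.13],0],[-1,[0.003,-0.0035,0.16],0],[-1,[0.003,-0.0035,0.185],0],[-1,[0.003,-0.0035,0.199],0],[-1,[0.003,-0.0035,0.199],0]]'

```text
t: 11.78
tcp_pos: [0.4699, 0.2873, 0.0698]
tool_rot: [2.228, 2.214, -0.003]
wrist_force: [-0.6, -0.6, 0.3]
width: 0.0852
```

```bash
python3 look.py a5
```

```text
11.825 [0.4702 0.2881 0.0705] [-0.4061  0.8612 -0.3869  1.9029  0.6379  0.5023 -1.2479] [0.4697 0.3648 0.2109]
```

View pics/a5.png

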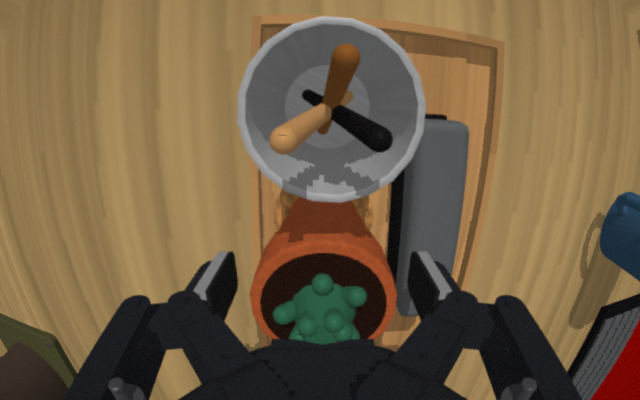

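View a5: the pot rim spans x 250–398, centred between the fingers, and the cup rim is at (331,108). Closing now.

jog_arm --rows '[[0,[0,0,0],0],[1,[0,0,0],0],[1,[0,0,0],0],[1,[0,0,0],0],[1,[0,0,0],0],[1,[0,0,0],0],[1,[0,0,-0.01],0],[1,[0,0,-0.03],0],[1,[0,0,-0.06],0],[1,[0,0,-0.07],0]]' --force 50

```text
t: 13.08
tcp_pos: [0.4703, 0.2894, 0.1421]
tool_rot: [2.227, 2.216, 0.005]
wrist_force: [0.1, -0.3, -2.5]
width: 0.0609
```

```bash
python3 -c "
from rig import env
from h import *
go(env,[.550,-.252,.145],np.pi/2);print(env.state()['width'],env.state()['wrist_force'])
from rig import env as e
m=e.camera_model('top')
import pickle
n=pickle.load(open('pics/a5.pkl','rb'));print(onz(n,(331,108),.117,True))"
```

```text
tcp [0.4703 0.2894 0.1421] yaw 1.5657 t 13.075 shift [-0.5409  0.0825 -0.0038] roll -0.005131892097483437
0.06094657551596089 [ 0.1395 -0.2566 -2.4724]
[0.4722 0.3632 0.117 ]
```

jog_arm --rows '[[1,[-0.015,0.002,0],0],[1,[-0.045,0.007,0],0],[1,[-0.09,0.014,0],0],[1,[-0.14,0.021,0],0],[1,[-0.19,0.029,0],0],[1,[-0.24,0.037,0],0],[1,[-0.29,0.044,0],0],[1,[-0.34,0.052,0],0],[1,[-0.39,0.06,0],0],[1,[-0.44,0.067,0],0]]'

```text
t: 14.32
tcp_pos: [0.5327, -0.1545, 0.1388]
tool_rot: [-2.227, -2.213, 0.004]
wrist_force: [1.0, 0.1, -3.2]
width: 0.0611
```

jog_arm --rows '[[1,[-0.045,0.007,0],0],[1,[-0.08,0.013,0],0],[1,[-0.1,0.016,0],0],[1,[-0.1,0.016,0.02],0],[1,[-0.1,0.016,0.045],0],[1,[-0.1,0.016,0.065],0],[1,[-0.1,0.016,0.074],0],[1,[-0.1,0.016,0.076],0],[1,[-0.1,0.016,0.078],0],[1,[-0.1,0.016,0.078],0]]'

```text
t: 15.58
tcp_pos: [0.5504, -0.2518, 0.0629]
tool_rot: [2.226, 2.215, 0.001]
wrist_force: [-0.4, 0.6, -2.6]
width: 0.0609
```

jog_arm --rows '[[1,[0,0,0.001],0],[1,[0,0,0.0015],0],[1,[0,0,0.0015],0]]'

```text
t: 15.95
tcp_pos: [0.5505, -0.252, 0.0626]
tool_rot: [2.226, 2.214, 0.0]
wrist_force: [-2.4, 0.8, 8.1]
width: 0.0609
```

jog_arm --rows '[[0.2,[0,0,0],0],[-1,[0,0,0],0],[-1,[0,0,0],0],[-1,[0,0,0],0],[-1,[0,0,-0.04],0],[-1,[0,0,-0.09],0],[-1,[0,0,-0.138],0],[-1,[0.05,-0.006,-0.138],0],[-1,[0.11,-0.014,-0.138],0],[-1,[0.17,-0.022,-0.138],0]]'

```text
t: 17.2
tcp_pos: [0.5286, -0.08, 0.199]
tool_rot: [2.228, 2.215, 0.001]
wrist_force: [0.3, 0.8, -0.7]
width: 0.0854
```

jog_arm --rows '[[-1,[0.06,-0.008,0],0],[-1,[0.12,-0.015,0],0],[-1,[0.18,-0.023,0],0],[-1,[0.24,-0.03,0],0],[-1,[0.3,-0.038,0],0],[-1,[0.36,-0.046,0],0],[-1,[0.41,-0.052,0],0],[-1,[0.44,-0.056,0],0],[-1,[0.445,-0.056,0],0],[-1,[0.445,-0.056,0],0]]'

```text
t: 18.45
tcp_pos: [0.4754, 0.3624, 0.1984]
tool_rot: [2.227, 2.214, -0.002]
wrist_force: [-0.0, -0.6, 0.2]
width: 0.0853
```

```bash
python3 look.py a6; python3 -c "
from rig import env
from h import *
go(env,[.4728,.3632,.080],np.pi/2);print(env.state()['width'],env.state()['wrist_force'])
"
```

```text
18.5 [0.4757 0.3616 0.1984] [-0.4104  0.7403 -0.5669  1.6732  0.493   0.8765 -1.1884] [0.475  0.4399 0.3395]
tcp [0.4757 0.3616 0.1984] yaw 1.5639 t 18.5 shift [ 0.0019 -0.0029  0.1184] roll -0.006901068668140109
0.08555357774365985 [ 0.472  -0.9224  0.5002]
```

View pics/a6.png

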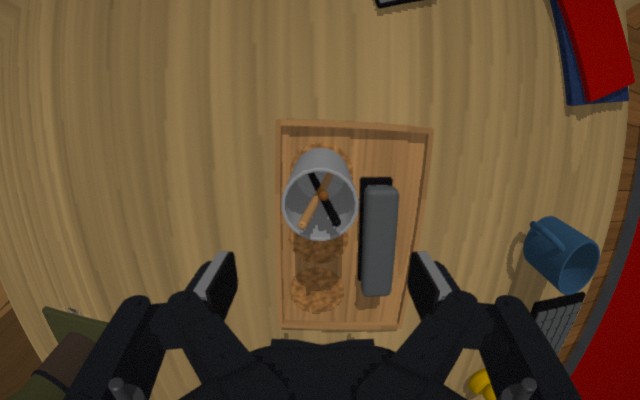

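View a6: the cup rim is at about (320,201), the bottle coaster at (317,288) and the stapler top spans (380,187) to (376,297). Descending onto the cup.

jog_arm --rows '[[-1,[0.002,-0.003,0.03],0],[-1,[0.002,-0.003,0.065],0],[-1,[0.002,-0.003,0.095],0],[-1,[0.002,-0.003,0.112],0],[-1,[0.002,-0.003,0.118],0],[-1,[0.002,-0.003,0.118],0]]'

```text
t: 19.25
tcp_pos: [0.4725, 0.3657, 0.0812]
tool_rot: [2.227, 2.215, 0.001]
wrist_force: [0.2, 0.6, 0.5]
width: 0.0854
```

jog_arm --rows '[[0,[0,0,0],0],[1,[0,0,0],0],[1,[0,0,0],0],[1,[0,0,0],0],[1,[0,0,0],0],[1,[0,0,0],0]]' --force 40

```text
t: 20.0
tcp_pos: [0.4727, 0.3664, 0.0821]
tool_rot: [2.227, 2.216, 0.004]
wrist_force: [-0.8, -1.8, 5.9]
width: 0.059
```

```bash
python3 -c "
from rig import env
from h import *
import pickle
n=pickle.load(open('pics/a6.pkl','rb'));print(onz(n,(320,201),.117,True),onz(n,(317,288),.012,True))
go(env,[.538,-.154,.14],np.pi/2);print(env.state()['width'],env.state()['wrist_force'])
"
```

```text
[0.4729 0.3669 0.117 ] [0.4672 0.2168 0.012 ]
tcp [0.4727 0.3664 0.0821] yaw 1.5657 t 20.0 shift [-0.52    0.0681 -0.0585] roll -0.005124669605466536
0.05895604503610729 [-0.759  -1.7807  5.8683]
```

jog_arm --rows '[[1,[0,0,-0.01],0],[1,[0,0,-0.03],0],[1,[0,0,-0.05],0],[1,[-0.01,0.001,-0.06],0],[1,[-0.04,0.005,-0.06],0],[1,[-0.085,0.011,-0.06],0],[1,[-0.135,0.018,-0.06],0],[1,[-0.185,0.024,-0.06],0],[1,[-0.235,0.031,-0.06],0],[1,[-0.285,0.037,-0.06],0]]'

```text
t: 21.25
tcp_pos: [0.5073, 0.0778, 0.1407]
tool_rot: [2.227, 2.215, -0.002]
wrist_force: [0.9, 0.3, -1.5]
width: 0.0588
```

jog_arm --rows '[[1,[-0.05,0.007,0],0],[1,[-0.1,0.013,0],0],[1,[-0.15,0.02,0],0],[1,[-0.195,0.026,0],0],[1,[-0.225,0.03,0],0],[1,[-0.235,0.031,0.01],0],[1,[-0.235,0.031,0.035],0],[1,[-0.235,0.031,0.055],0],[1,[-0.235,0.031,0.064],0],[1,[-0.235,0.031,0.066],0]]'

```text
t: 22.5
tcp_pos: [0.537, -0.1536, 0.0743]
tool_rot: [-2.225, -2.217, 0.001]
wrist_force: [-0.2, -0.6, -1.1]
width: 0.0586
```

jog_arm --rows '[[1,[0,0,0.001],0],[1,[0,0,0.001],0]]'

```text
t: 22.75
tcp_pos: [0.5378, -0.1545, 0.0744]
tool_rot: [2.226, 2.215, 0.001]
wrist_force: [-0.2, 0.0, -0.8]
width: 0.0587
```

jog_arm --rows '[[1,[0,0,0.001],0],[1,[0,0,0.0015],0],[1,[0,0,0.0015],0]]'

```text
t: 23.12
tcp_pos: [0.5379, -0.1546, 0.0731]
tool_rot: [2.226, 2.215, 0.001]
wrist_force: [-0.1, -0.3, 5.5]
width: 0.0586
```

jog_arm --rows '[[0.2,[0,0,0],0],[-1,[0,0,0],0],[-1,[0,0,0],0],[-1,[0,0,0],0],[-1,[0,0,-0.04],0],[-1,[0,0,-0.09],0],[-1,[0,0,-0.14],0],[-1,[0.05,-0.003,-0.16],0],[-1,[0.11,-0.007,-0.165],0],[-1,[0.17,-0.011,-0.165],0]]'

```text
t: 24.38
tcp_pos: [0.5275, 0.017, 0.238]
tool_rot: [2.227, 2.214, 0.002]
wrist_force: [1.0, 1.1, -0.2]
width: 0.0856
```

jog_arm --rows '[[-1,[0.06,-0.004,0],0],[-1,[0.12,-0.008,0],0],[-1,[0.18,-0.011,0],0],[-1,[0.23,-0.014,0],0],[-1,[0.26,-0.016,0],0],[-1,[0.265,-0.017,0],0],[-1,[0.265,-0.017,0],0]]'

```text
t: 25.25
tcp_pos: [0.5117, 0.2792, 0.2369]
tool_rot: [2.227, 2.215, -0.002]
wrist_force: [0.5, -1.2, 0.6]
width: 0.0851
```

```bash
python3 look.py a7; python3 -c "
import cv2
a=cv2.imread('pics/a7.png')[:,150:470];cv2.imwrite('pics/a7c.png',cv2.resize(a[20:320],None,fx=2,fy=2,interpolation=cv2.INTER_CUBIC))"
```

```text
25.3 [0.512  0.2784 0.2369] [-0.2089  0.6884 -0.6494  1.6751  0.494   0.9495 -1.0505] [0.5113 0.3568 0.3781]
```

View pics/a7c.png

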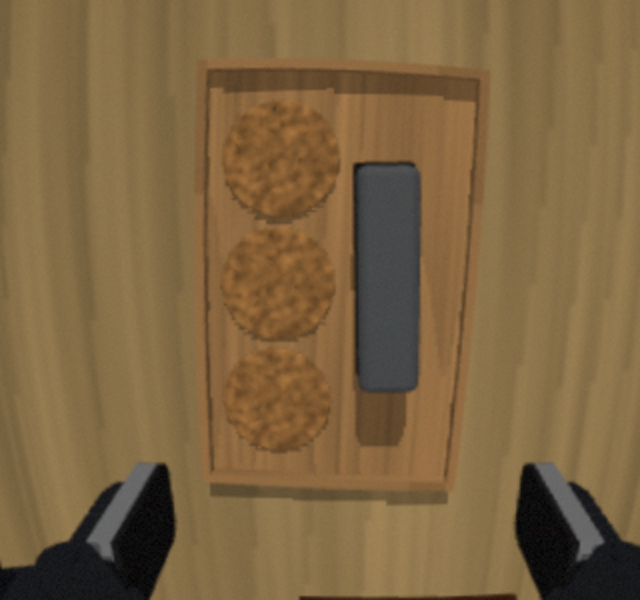

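The 2x crop shows all three coasters clear, with centres at (281,160) for the cup, (278,285) for the pot and (277,399) for the bottle. The stapler top spans (356–419,164) to (358–416,391).

Run:
```python
from rig import env
from h import *
import pickle
n=pickle.load(open("pics/a7.pkl","rb"))
f=lambda p:(p[0]/2+149.75,p[1]/2+19.75)
def cen(x0,x1,y0,y1,z):  # extreme tangents
    a=onz(n,f((x0,(y0+y1)/2)),z,True);b=onz(n,f((x1,(y0+y1)/2)),z,True);c=onz(n,f(((x0+x1)/2,y0)),z,True);d=onz(n,f(((x0+x1)/2,y1)),z,True)
    return np.array([(a[0]+b[0])/2,(c[1]+d[1])/2]),b[0]-a[0],c[1]-d[1]
for k,b in [("cup",(222,340,98,222)),("pot",(221,335,227,342)),("bot",(224,331,346,453))]: print(k,cen(*b,.012))
for p in [(356,164),(419,164),(358,391),(416,391)]: print("st",onz(n,f(p),.058,True))
a=pickle.load(open("pics/a6.pkl","rb"))
print("tri", tri([ray(n,f((387.5,164)),True),ray(a,(380,187),True)]),tri([ray(n,f((387,391)),True),ray(a,(376,297),True)]))
for p in [(205,66),(488,70),(452,485),(208,482)]: print("tray",onz(n,f(p),.018,True))
go(env,[.533,.296,.237],np.pi/2+.01)
```

```text
cup (array([0.4736, 0.361 ]), np.float64(0.06947844396008562), np.float64(0.07378045969348457))
pot (array([0.4701, 0.2857]), np.float64(0.0694456832014998), np.float64(0.07098599064293648))
bot (array([0.4671, 0.2108]), np.float64(0.0689674150088665), np.float64(0.07369514159504123))
st [0.5169 0.3579 0.058 ]
st [0.5491 0.3581 0.058 ]
st [0.5178 0.2352 0.058 ]
st [0.55   0.2349 0.058 ]
tri [0.5331 0.3577 0.044 ] [0.5336 0.2358 0.0601]
tray [0.4308 0.4188 0.018 ]
tray [0.5941 0.4156 0.018 ]
tray [0.5819 0.1518 0.018 ]
tray [0.4179 0.1543 0.018 ]
tcp [0.512  0.2784 0.2369] yaw 1.5639 t 25.3 shift [ 0.0177  0.0208 -0.0001] roll -0.016883508674379044
```

jog_arm --rows '[[-0.4,[0.01,0.011,0.03],-0.013],[-0.4,[0.018,0.021,0.08],-0.013],[-0.4,[0.018,0.021,0.13],-0.013],[-0.4,[0.018,0.021,0.165],-0.013],[-0.4,[0.018,0.021,0.19],-0.013],[-0.4,[0.018,0.021,0.203],-0.013],[-0.4,[0.018,0.021,0.209],-0.013],[-0.4,[0.018,0.021,0.209],-0.013]]'

```text
t: 26.3
tcp_pos: [0.5332, 0.2982, 0.0287]
tool_rot: [2.213, 2.229, 0.001]
wrist_force: [-0.5, 0.5, 0.2]
width: 0.06
```

jog_arm --rows '[[1,[0,0,0],0],[1,[0,0,0],0],[1,[0,0,0],0],[1,[0,0,0],0],[1,[0,0,0],0],[1,[0,0,0],0]]' --force 60

```text
t: 27.05
tcp_pos: [0.5338, 0.299, 0.0295]
tool_rot: [2.212, 2.23, 0.004]
wrist_force: [0.6, -0.8, 6.9]
width: 0.0333
```

```bash
python3 -c "
from rig import env
from h import *
go(env,[.559,.004,.1],0);print(env.state()['width'],env.state()['wrist_force'],env.state()['q'])
"
```

```text
tcp [0.5338 0.299  0.0295] yaw 1.5787 t 27.05 shift [-0.2951  0.0231 -0.0707] roll 1.578688076961087
0.033313916117031675 [ 0.5667 -0.7827  6.8878] [-0.3289  0.9894 -0.4672  1.724   0.7237  0.6055 -1.2186]
```

jog_arm --rows '[[1,[0,0,-0.02],0],[1,[0,0,-0.055],0],[1,[-0.02,-0.004,-0.08],0.18],[1,[-0.06,-0.013,-0.086],0.365],[1,[-0.105,-0.022,-0.086],0.55],[1,[-0.15,-0.032,-0.086],0.735],[1,[-0.195,-0.042,-0.086],0.92],[1,[-0.235,-0.05,-0.086],1.105],[1,[-0.27,-0.058,-0.086],1.29],[1,[-0.288,-0.0615,-0.086],1.475]]'

```text
t: 28.3
tcp_pos: [0.4724, 0.0078, 0.1151]
tool_rot: [3.137, 0.15, -0.001]
wrist_force: [0.7, 0.6, -3.9]
width: 0.0333
```

jog_arm --rows '[[1,[0,0,0],0.1],[1,[0,0,0],0.1],[1,[0,0,0],0.1]]'

```text
t: 28.68
tcp_pos: [0.4737, 0.0106, 0.1147]
tool_rot: [-3.141, -0.01, -0.001]
wrist_force: [0.2, 0.0, -3.1]
width: 0.033
```

```bash
python3 look.py a8; python3 -c "
from rig import env
from h import *
go(env,[.559,.004,.1],0);print(env.state()['width'],env.state()['wrist_force'])
"
```

```text
28.725 [0.4736 0.0106 0.1146] [-0.0329  0.7046 -0.1383  2.1189  0.2741  0.334  -1.9628] [0.5496 0.0115 0.256 ]
tcp [0.4736 0.0106 0.1146] yaw 0.0062 t 28.725 shift [0.0853 0.0071 0.0146] roll 0.0061582325965163776
0.033538281422061486 [ 0.0063 -0.5582 -2.7307]
```

View pics/a8.png

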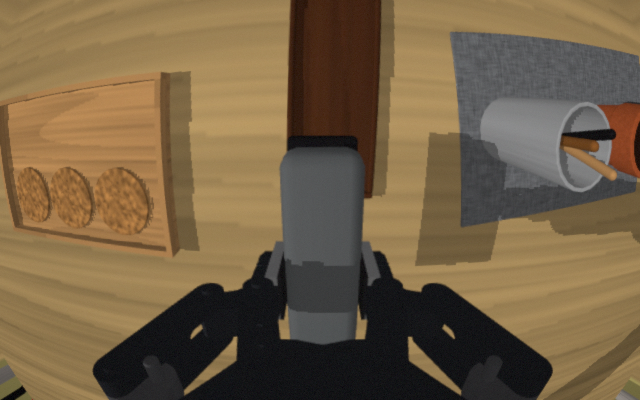

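View a8: the stapler is held along x. The dock's left edge runs (292,0) to (288,135), its right edge (382,0) to (372,196), and its near-right corner is at (372,196).

Run:
```python
from rig import env
from h import *
import pickle
n=pickle.load(open("pics/a8.pkl","rb"))
for p in [(292,2),(289,80),(288,135),(382,2),(378,100),(372,196)]: print(onz(n,p,.012,True))
print("stapler top far end",onz(n,(320,148),.115-.027+.058-.002+.0,True))
# top-view refinement: mean of dock mask
T=env.camera_model("top");im=cv2.imread("pics/top0.png");v=im.max(2)<90
v[:, :290]=0;v[:,340:]=0;v[:185]=0;v[270:]=0
for c in [(300,196),(326,196),(325,259),(298,259)]: print("top",onz(T,c,.012))
```

```text
[0.6328 0.0358 0.012 ]
[0.5682 0.0375 0.012 ]
[0.5246 0.0385 0.012 ]
[ 0.6348 -0.0348  0.012 ]
[ 0.5534 -0.032   0.012 ]
[ 0.4747 -0.0302  0.012 ]
stapler top far end [0.5333 0.0123 0.144 ]
top [0.6398 0.0365 0.012 ]
top [ 0.6411 -0.0323  0.012 ]
top [ 0.4758 -0.0322  0.012 ]
top [0.4746 0.0374 0.012 ]
```

jog_arm --rows '[[1,[0.02,0.002,0],0.01],[1,[0.055,0.005,0],0.025],[1,[0.08,0.008,0],0.033],[1,[0.088,0.008,0],0.033],[1,[0.088,0.008,0.025],0.033],[1,[0.088,0.008,0.055],0.033],[1,[0.088,0.008,0.075],0.033],[1,[0.088,0.008,0.083],0.033],[1,[0.088,0.008,0.086],0.033],[1,[0.088,0.008,0.086],0.033]]'

```text
t: 29.98
tcp_pos: [0.5617, 0.0024, 0.0288]
tool_rot: [-3.141, 0.045, -0.001]
wrist_force: [0.4, -0.4, -2.0]
width: 0.0331
```

jog_arm --rows '[[1,[0,0,0],0],[1,[0,0,0],0]]'

```text
t: 30.22
tcp_pos: [0.5619, 0.0023, 0.0288]
tool_rot: [3.141, -0.046, 0.001]
wrist_force: [-0.3, -0.0, -2.9]
width: 0.0332
```

jog_arm --rows '[[1,[0,0,0.001],0],[1,[0,0,0.002],0],[1,[0,0,0.002],0]]'

```text
t: 30.6
tcp_pos: [0.5616, 0.0023, 0.0265]
tool_rot: [3.141, -0.046, 0.0]
wrist_force: [-1.2, -1.6, 1.8]
width: 0.0331
```

jog_arm --rows '[[0.2,[0,0,0],0],[-0.4,[0,0,0],0],[-0.4,[0,0,0],0],[-0.4,[0,0,0],0],[-0.4,[0,0,-0.03],0],[-1,[0,0,-0.07],0],[-1,[-0.03,0,-0.12],0],[-1,[-0.06,0,-0.16],0],[-1,[-0.08,0,-0.175],0],[-1,[-0.08,0,-0.175],0]]'

```text
t: 31.85
tcp_pos: [0.481, 0.0045, 0.2024]
tool_rot: [3.141, -0.045, 0.002]
wrist_force: [-0.7, -0.2, -0.2]
width: 0.0856
```

```bash
python3 look.py a9; python3 -c "
from rig import env
from h import *
go(env,[.5379,-.1546,.2],1.5657);print(env.state()['width'],env.state()['wrist_force'])
"
```

```text
31.9 [0.4819 0.0046 0.2017] [ 0.0344  0.5559 -0.2161  2.02    0.207   0.5847 -1.923 ] [0.5567 0.0028 0.3438]
tcp [0.4819 0.0046 0.2017] yaw -0.0291 t 31.9 shift [0.0606 0.1575 0.0017] roll -1.5947809332019738
0.08574602026408645 [ 0.1116 -0.0714 -1.3287]
```

View pics/a9.png

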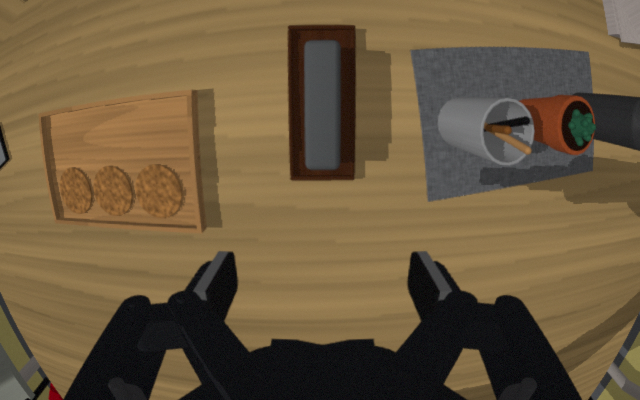

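View a9: the stapler top spans (304–341,40) to (304–339,169) and sits inside the dock outline of (289–355,26) to (290–355,180). The cup and pot stand on the mat.

Run:
```python
from h import *
import pickle
n=pickle.load(open("pics/a9.pkl","rb"))
D=np.array([onz(n,p,.012,True) for p in [(289,26),(355,26),(355,180),(290,180)]])
S=np.array([onz(n,p,.055,True) for p in [(304,40),(341,40),(339,169),(304,169)]])
for A in(D,S): print(A[:,:2].tolist(),A.mean(0),np.arctan2(*((A[0]+A[1]-A[2]-A[3])[[1,0]])))
```

```text
[[0.6434812345222047, 0.03525150325270322], [0.6414787776924756, -0.03428755273871065], [0.4723974159879285, -0.03122483201948937], [0.4744593180948639, 0.04077146963189329]] [0.558  0.0026 0.012 ] -0.02537935843128302
[[0.6176354998118243, 0.01761601418666347], [0.6166822941642328, -0.01615121695875147], [0.49454398412215167, -0.01150297195447745], [0.49550485663253907, 0.021846685949482608]] [0.5561 0.003  0.055 ] -0.03633294095845463
```

jog_arm --rows '[[-1,[0.006,0.016,0],-0.16],[-1,[0.012,0.032,0],-0.32],[-1,[0.018,0.048,0],-0.48],[-1,[0.024,0.064,0],-0.64],[-1,[0.03,0.08,0],-0.8],[-1,[0.036,0.096,0],-0.96],[-1,[0.042,0.112,0],-1.12],[-1,[0.048,0.128,0],-1.28],[-1,[0.054,0.144,0],-1.44],[-1,[0.0605,0.1575,0.002],-1.595]]'

```text
t: 33.15
tcp_pos: [0.5383, -0.1556, 0.1978]
tool_rot: [-2.222, -2.219, -0.001]
wrist_force: [-0.1, 0.8, -0.1]
width: 0.0853
```

jog_arm --rows '[[-1,[0,0,0],0],[-1,[0,0,0],0]]'

```text
t: 33.4
tcp_pos: [0.5374, -0.1538, 0.1986]
tool_rot: [-2.228, -2.212, -0.001]
wrist_force: [-0.3, -0.3, -0.1]
width: 0.0851
```

```bash
python3 look.py a10; python3 -c "
from rig import env
from h import *
go(env,[.5379,-.1546,.0731],1.5657)"
```

```text
33.45 [ 0.5374 -0.1536  0.1989] [ 0.6067  0.7251 -0.7098  1.7862  0.6046  0.8616 -0.3938] [ 0.5373 -0.0767  0.34  ]
tcp [ 0.5374 -0.1536  0.1989] yaw 1.5649 t 33.45 shift [-0.0012  0.0005  0.1258] roll -0.0008462284547703369
```

View pics/a10.png

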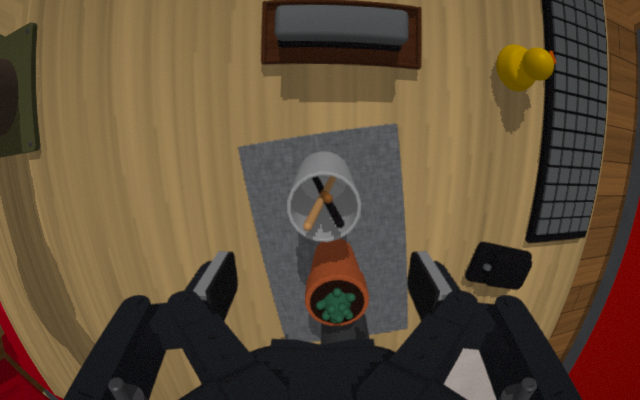

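View a10: the cup rim is at (324,203), the pot stands at (337,300), and the duck and stapler are undisturbed. Regrasping the cup.

jog_arm --rows '[[-1,[-0.001,0.0005,0.03],0],[-1,[-0.001,0.0005,0.07],0],[-1,[-0.001,0.0005,0.105],0],[-1,[-0.001,0.0005,0.12],0],[-1,[-0.001,0.0005,0.125],0],[-1,[-0.001,0.0005,0.125],0]]'

```text
t: 34.2
tcp_pos: [0.5387, -0.1554, 0.0751]
tool_rot: [2.226, 2.215, 0.001]
wrist_force: [-0.4, -0.1, -0.0]
width: 0.0852
```

jog_arm --rows '[[0,[0,0,0],0],[1,[0,0,0],0],[1,[0,0,0],0],[1,[0,0,0],0],[1,[0,0,0],0],[1,[0,0,0],0]]' --force 40

```text
t: 34.95
tcp_pos: [0.5387, -0.1557, 0.0757]
tool_rot: [2.226, 2.214, 0.001]
wrist_force: [-0.2, 1.1, 5.3]
width: 0.0588
```

```bash
python3 -c "
from rig import env
from h import *
go(env,[.4727,.3664,.14],1.5657);print(env.state()['width'])"
```

```text
tcp [ 0.5387 -0.1557  0.0757] yaw 1.5656 t 34.95 shift [ 0.5217 -0.0686 -0.0648] roll -0.0001281227033755883
0.05881476436978897
```

jog_arm --rows '[[1,[0,0,-0.01],0],[1,[0,0,-0.03],0],[1,[0,0,-0.05],0],[1,[0.01,-0.001,-0.06],0],[1,[0.04,-0.005,-0.065],0],[1,[0.085,-0.011,-0.065],0],[1,[0.135,-0.018,-0.065],0],[1,[0.185,-0.024,-0.065],0],[1,[0.235,-0.031,-0.065],0],[1,[0.285,-0.037,-0.065],0]]'

```text
t: 36.2
tcp_pos: [0.5014, 0.1318, 0.1394]
tool_rot: [-2.226, -2.216, 0.0]
wrist_force: [1.1, -0.3, -1.5]
width: 0.0587
```

jog_arm --rows '[[1,[0.05,-0.007,0],0],[1,[0.1,-0.013,0],0],[1,[0.15,-0.02,0],0],[1,[0.195,-0.026,0],0],[1,[0.225,-0.03,0],0],[1,[0.235,-0.031,0],0],[1,[0.235,-0.031,0],0],[1,[0.235,-0.031,0],0]]'

```text
t: 37.2
tcp_pos: [0.4732, 0.3623, 0.1389]
tool_rot: [2.228, 2.212, -0.003]
wrist_force: [0.9, 0.3, -1.5]
width: 0.0584
```

```bash
python3 -c "
from rig import env
from h import *
go(env,[.4727,.3653,.0847],1.5657);print(env.state()['wrist_force'])"
```

```text
tcp [0.4732 0.3623 0.1389] yaw 1.5636 t 37.2 shift [ 0.0031 -0.0005  0.0542] roll -0.002098090808400066
[ 0.8884  0.2648 -1.4595]
```

jog_arm --rows '[[1,[0.001,0,0.015],0],[1,[0.001,0,0.035],0],[1,[0.001,0,0.046],0],[1,[0.001,0,0.05],0],[1,[0.001,0,0.052],0],[1,[0.001,0,0.052],0]]'

```text
t: 37.95
tcp_pos: [0.4728, 0.366, 0.0876]
tool_rot: [2.227, 2.216, 0.001]
wrist_force: [0.4, -0.1, -1.5]
width: 0.0585
```

jog_arm --rows '[[1,[0,0,0.001],0],[1,[0,0,0.002],0],[1,[0,0,0.002],0]]'

```text
t: 38.33
tcp_pos: [0.4726, 0.3657, 0.0853]
tool_rot: [2.227, 2.216, 0.0]
wrist_force: [0.5, -0.4, -2.3]
width: 0.0587
```

jog_arm --rows '[[1,[0,0,0.001],0],[1,[0,0,0.0015],0],[1,[0,0,0.0015],0]]'

```text
t: 38.7
tcp_pos: [0.4726, 0.3659, 0.0847]
tool_rot: [2.227, 2.216, 0.001]
wrist_force: [-1.2, -1.6, 5.9]
width: 0.0586
```

jog_arm --rows '[[0.2,[0,0,0],0],[-1,[0,0,0],0],[-1,[0,0,0],0],[-1,[0,0,0],0],[-1,[0,0,-0.04],0],[-1,[0,0,-0.09],0],[-1,[0,0,-0.12],0],[-1,[-0.05,0.006,-0.12],0],[-1,[-0.11,0.014,-0.12],0],[-1,[-0.17,0.0215,-0.12],0]]'

```text
t: 39.95
tcp_pos: [0.4934, 0.194, 0.2038]
tool_rot: [2.226, 2.216, 0.0]
wrist_force: [1.3, -1.0, -0.3]
width: 0.0853
```

jog_arm --rows '[[-1,[-0.06,0.008,0],0],[-1,[-0.12,0.015,0],0],[-1,[-0.18,0.023,0],0],[-1,[-0.24,0.03,0],0],[-1,[-0.3,0.038,0],0],[-1,[-0.36,0.046,0],0],[-1,[-0.41,0.052,0],0],[-1,[-0.44,0.056,0],0],[-1,[-0.448,0.0565,0],0],[-1,[-0.448,0.0565,0],0]]'

```text
t: 41.2
tcp_pos: [0.5474, -0.2516, 0.2037]
tool_rot: [-2.226, -2.216, -0.001]
wrist_force: [-0.5, 0.4, -0.5]
width: 0.0851
```

```bash
python3 look.py a11
python3 - <<'E'
from rig import env
from h import *
import pickle
go(env,[.5505,-.252,.0635],1.5657)
# pot rim: orange outline in wrist image
def orange(name):
    im=cv2.imread(f"pics/{name}.png");h=cv2.cvtColor(im,cv2.COLOR_BGR2HSV).astype(int)
    o=((h[...,0]<11)&(h[...,1]>130)&(h[...,2]>70)).astype(np.uint8); n,l,st,ce=cv2.connectedComponentsWithStats(o)
    i=1+st[1:,4].argmax();return st[i],ce[i]
print(orange("a11"),orange("a10"))
# cup on tray from the top camera: pictures before and after
a=cv2.imread("pics/top0.png");b=env.snapshot("top")[:,:,::-1];cv2.imwrite("pics/top1.png",b)
g=lambda i:i[225:290,130:180].astype(np.float32).mean(2)
best=[]
A=cv2.cvtColor(a,6)[238:272,138:172];print("cup shift px",cv2.minMaxLoc(cv2.matchTemplate(cv2.cvtColor(b,6)[225:290,125:190],A,cv2.TM_CCOEFF_NORMED)))
E
```

```text
41.25 [ 0.5476 -0.2505  0.2039] [ 0.7393  0.7701 -0.7058  1.6505  0.5891  0.9453 -0.1856] [ 0.5469 -0.1744  0.3451]
tcp [ 0.5476 -0.2505  0.2039] yaw 1.5681 t 41.25 shift [-0.0016  0.0029  0.1404] roll 0.0024296138181414406
(array([ 568,  189,   72,  211, 7054], dtype=int32), array([614.7176, 332.4054])) (array([ 568,  197,   72,  203, 6672], dtype=int32), array([614.8258, 335.1472]))
cup shift px (-0.35817137360572815, 0.9826395511627197, (28, 0), (13, 13))
```

jog_arm --rows '[[-1,[-0.001,0.0025,0.03],0],[-1,[-0.0015,0.003,0.08],0],[-1,[-0.0015,0.003,0.115],0],[-1,[-0.0015,0.003,0.133],0],[-1,[-0.0015,0.003,0.14],0],[-1,[-0.0015,0.003,0.14],0]]'

```text
t: 42.05
tcp_pos: [0.5512, -0.2537, 0.0645]
tool_rot: [2.226, 2.216, 0.001]
wrist_force: [0.3, -0.1, 0.5]
width: 0.0853
```

jog_arm --rows '[[0,[0,0,0],0],[1,[0,0,0],0],[1,[0,0,0],0],[1,[0,0,0],0],[1,[0,0,0],0],[1,[0,0,0],0]]' --force 50

```text
t: 42.8
tcp_pos: [0.5511, -0.2544, 0.0653]
tool_rot: [2.226, 2.214, 0.001]
wrist_force: [-1.2, -0.0, 5.6]
width: 0.0609
```

```bash
python3 -c "
from rig import env
from h import *
go(env,[.4702,.2881,.14],1.5657);print(env.state()['width'])"
```

```text
tcp [ 0.5511 -0.2544  0.0653] yaw 1.5656 t 42.8 shift [ 0.542  -0.0836 -0.0753] roll -0.000137150138591835
0.06089352229588047
```

jog_arm --rows '[[1,[0,0,-0.01],0],[1,[0,0,-0.03],0],[1,[0,0,-0.055],0],[1,[0.01,-0.0015,-0.075],0],[1,[0.04,-0.006,-0.08],0],[1,[0.085,-0.013,-0.08],0],[1,[0.135,-0.02,-0.08],0],[1,[0.185,-0.028,-0.08],0],[1,[0.235,-0.035,-0.08],0],[1,[0.285,-0.043,-0.08],0]]'

```text
t: 44.05
tcp_pos: [0.5085, 0.0335, 0.1448]
tool_rot: [2.226, 2.216, 0.002]
wrist_force: [-0.2, -0.2, -2.8]
width: 0.0607
```

jog_arm --rows '[[1,[0.05,-0.0075,0],0],[1,[0.1,-0.015,0],0],[1,[0.15,-0.0225,0],0],[1,[0.2,-0.03,0],0],[1,[0.235,-0.035,0],0],[1,[0.25,-0.0375,0],0],[1,[0.2555,-0.038,0],0],[1,[0.2555,-0.038,0],0],[1,[0.2555,-0.038,0],0]]'

```text
t: 45.18
tcp_pos: [0.4727, 0.2847, 0.1436]
tool_rot: [2.229, 2.212, -0.002]
wrist_force: [0.4, -0.4, -2.1]
width: 0.0607
```

```bash
python3 -c "
from rig import env
from h import *
go(env,[.4702,.286,.077],1.5657);print(env.state()['wrist_force'])"
```

```text
tcp [0.4727 0.2847 0.1436] yaw 1.5634 t 45.175 shift [ 0.0014 -0.0025  0.0666] roll -0.002337437830636002
[ 0.3849 -0.3888 -2.1475]
```

jog_arm --rows '[[1,[0,-0.001,0.015],0],[1,[0,-0.002,0.035],0],[1,[0,-0.002,0.053],0],[1,[0,-0.002,0.062],0],[1,[0,-0.002,0.065],0],[1,[0,-0.002,0.067],0],[1,[0,-0.002,0.068],0],[1,[0,-0.002,0.068],0]]'

```text
t: 46.18
tcp_pos: [0.4703, 0.2869, 0.0761]
tool_rot: [2.227, 2.216, 0.001]
wrist_force: [-0.9, 0.1, -2.3]
width: 0.0609
```

jog_arm --rows '[[1,[0,0,0.001],0],[1,[0,0,0.001],0]]'

```text
t: 46.42
tcp_pos: [0.4702, 0.2868, 0.0748]
tool_rot: [2.227, 2.216, 0.0]
wrist_force: [0.3, 0.1, -2.4]
width: 0.0609
```

jog_arm --rows '[[1,[0,0,0.001],0],[1,[0,0,0.0015],0],[1,[0,0,0.0015],0]]'

```text
t: 46.8
tcp_pos: [0.4702, 0.287, 0.0743]
tool_rot: [2.226, 2.216, 0.001]
wrist_force: [-1.0, -1.6, 7.1]
width: 0.0612
```

jog_arm --rows '[[0.2,[0,0,0],0],[-1,[0,0,0],0],[-1,[0,0,0],0],[-1,[0,0,0],0],[-1,[0,0,-0.04],0],[-1,[0,0,-0.09],0],[-1,[0,0,-0.14],0],[-1,[-0.01,0.001,-0.18],0],[-1,[-0.06,0.009,-0.19],0],[-1,[-0.12,0.018,-0.19],0]]'

```text
t: 48.05
tcp_pos: [0.4883, 0.1669, 0.2646]
tool_rot: [2.223, 2.218, 0.005]
wrist_force: [1.3, -1.7, 0.5]
width: 0.0858
```

jog_arm --rows '[[-1,[-0.06,0.009,0],0],[-1,[-0.12,0.018,0],0],[-1,[-0.18,0.027,0],0],[-1,[-0.24,0.036,0],0],[-1,[-0.3,0.044,0],0],[-1,[-0.36,0.053,0],0],[-1,[-0.42,0.062,0],0],[-1,[-0.48,0.071,0],0],[-1,[-0.526,0.077,0],0],[-1,[-0.526,0.077,0],0]]'

```text
t: 49.3
tcp_pos: [0.5604, -0.3653, 0.2619]
tool_rot: [2.236, 2.206, -0.004]
wrist_force: [-0.1, 0.4, -0.6]
width: 0.0853
```

```bash
python3 -c "
from rig import env
from h import *
go(env,[.5651,-.3589,.146],1.5657)
a=cv2.imread('pics/top0.png');b=env.snapshot('top')[:,:,::-1].copy();cv2.imwrite('pics/top2.png',b)
for n,(x0,x1) in {'cup':(138,172),'pot':(176,204)}.items():
    A=cv2.cvtColor(a,6)[240:272,x0:x1];r=cv2.minMaxLoc(cv2.matchTemplate(cv2.cvtColor(b,6)[232:280,x0-8:x1+8],A,5));print(n,r[1],r[3])"
```

```text
tcp [ 0.5604 -0.3653  0.2619] yaw 1.5573 t 49.3 shift [0.0068 0.0048 0.1158] roll -0.008368038000583056
cup 0.9818874001502991 (8, 8)
pot 0.9113377332687378 (8, 8)
```

jog_arm --rows '[[-1,[0.004,0.003,0.03],0],[-1,[0.004,0.003,0.065],0],[-1,[0.004,0.003,0.095],0],[-1,[0.004,0.003,0.11],0],[-1,[0.004,0.003,0.115],0],[-1,[0.004,0.003,0.115],0]]'

```text
t: 50.1
tcp_pos: [0.5656, -0.3554, 0.1491]
tool_rot: [2.226, 2.216, 0.001]
wrist_force: [0.1, -0.9, -0.5]
width: 0.0857
```

Adjusting −3.5 mm along y and −4 mm in height to match the release pose, then closing.

jog_arm --rows '[[-1,[-0.0035,0,0.004],0],[-1,[-0.0035,0,0.004],0],[1,[-0.0035,0,0.004],0],[1,[-0.0035,0,0.004],0],[1,[-0.0035,0,0.004],0],[1,[-0.0035,0,0.004],0],[1,[-0.0035,0,0.004],0],[1,[-0.0035,0,0.004],0]]' --force 50

```text
t: 51.1
tcp_pos: [0.565, -0.3593, 0.1447]
tool_rot: [2.227, 2.215, -0.0]
wrist_force: [-0.5, 0.3, 4.2]
width: 0.0411
```

```bash
python3 -c "
from rig import env
from h import *
go(env,[.4698,.2119,.22],1.5657);print(env.state()['width'],env.state()['wrist_force'])"
```

```text
tcp [ 0.565  -0.3593  0.1447] yaw 1.5658 t 51.1 shift [ 0.5707 -0.0981 -0.0756] roll 5.1297031691710515e-05
0.04108649387710293 [-0.5366  0.2872  4.1779]
```

jog_arm --rows '[[1,[0,0,-0.01],0],[1,[0,0,-0.03],0],[1,[0,0,-0.055],0],[1,[0.01,-0.002,-0.07],0],[1,[0.04,-0.007,-0.075],0],[1,[0.085,-0.015,-0.075],0],[1,[0.13,-0.023,-0.075],0],[1,[0.175,-0.03,-0.075],0],[1,[0.22,-0.038,-0.075],0],[1,[0.265,-0.046,-0.075],0]]'

```text
t: 52.35
tcp_pos: [0.5195, -0.0918, 0.22]
tool_rot: [2.226, 2.217, 0.001]
wrist_force: [0.3, 0.4, -2.6]
width: 0.0409
```

jog_arm --rows '[[1,[0.045,-0.008,0],0],[1,[0.09,-0.016,0],0],[1,[0.135,-0.023,0],0],[1,[0.18,-0.031,0],0],[1,[0.225,-0.039,0],0],[1,[0.265,-0.046,0],0],[1,[0.29,-0.05,0],0],[1,[0.302,-0.053,0],0],[1,[0.3055,-0.053,0],0],[1,[0.3055,-0.053,0],0]]'

```text
t: 53.6
tcp_pos: [0.469, 0.2106, 0.2192]
tool_rot: [2.228, 2.214, -0.001]
wrist_force: [-0.1, -0.3, -3.2]
width: 0.0412
```

jog_arm --rows '[[1,[0,0,0.02],0],[1,[0,0,0.04],0],[1,[0,0,0.05],0],[1,[0,0,0.05],0]]'

```text
t: 54.1
tcp_pos: [0.4688, 0.2108, 0.1688]
tool_rot: [2.228, 2.215, -0.002]
wrist_force: [-0.2, 1.1, -1.8]
width: 0.0409
```

```bash
python3 look.py a12; python3 -c "
from rig import env
from h import *
go(env,[.4685,.2115,.155],1.5657);print(env.state()['width'],env.state()['wrist_force'])"
```

```text
54.15 [0.4691 0.2114 0.1694] [-0.1637  0.6899 -0.573   1.9474  0.5856  0.6748 -1.1091] [0.4685 0.2883 0.31  ]
tcp [0.4691 0.2114 0.1694] yaw 1.565 t 54.15 shift [ 0.0001 -0.0006  0.0144] roll -0.000711809429650323
0.0413010831494677 [-0.2533  1.1443 -2.726 ]
```

View pics/a12.png

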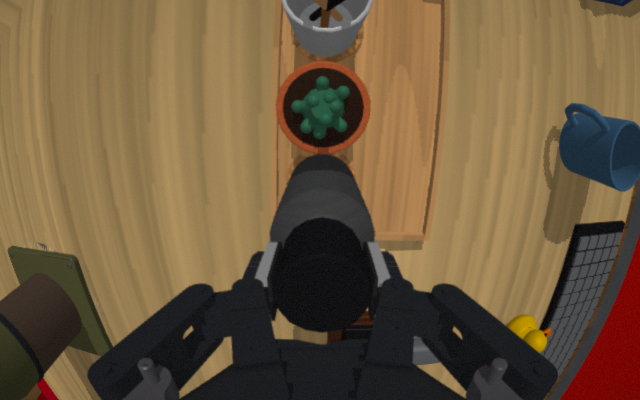

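View a12: the bottle is held over its place, the pot is on its coaster at (323,107) and the cup is behind it. Everything is upright.

jog_arm --rows '[[1,[0,0,0.006],0],[1,[0,0,0.011],0],[1,[0,0,0.0135],0],[1,[0,0,0.015],0],[1,[0,0,0.015],0]]'

```text
t: 54.78
tcp_pos: [0.4688, 0.2118, 0.1542]
tool_rot: [2.227, 2.216, -0.0]
wrist_force: [0.2, 0.5, -2.2]
width: 0.041
```

jog_arm --rows '[[1,[0,0,0.001],0],[1,[0,0,0.001],0]]'

```text
t: 55.02
tcp_pos: [0.4689, 0.212, 0.1536]
tool_rot: [2.227, 2.216, 0.001]
wrist_force: [-0.5, -0.9, 1.7]
width: 0.041
```

jog_arm --rows '[[0.2,[0,0,0],0],[-1,[0,0,0],0],[-1,[0,0,0],0],[-1,[0,0,0],0],[-1,[0,0,-0.03],0],[-1,[0,0,-0.08],0],[-1,[0,0,-0.13],0],[-1,[-0.03,0.02,-0.16],0],[-1,[-0.06,0.03,-0.17],0],[-1,[-0.06,0.03,-0.17],0]]'

```text
t: 56.28
tcp_pos: [0.4999, 0.1487, 0.3237]
tool_rot: [2.232, 2.208, 0.0]
wrist_force: [-0.1, 1.2, 0.2]
width: 0.0854
```

```bash
python3 look.py a13; python3 -c "
from rig import env
from h import *
s=env.snapshot('side')[:,:,::-1];t=env.snapshot('top')[:,:,::-1].copy();w=cv2.imread('pics/a13.png');cv2.imwrite('pics/top3.png',t)
a=cv2.imread('pics/top0.png')
for n,(x0,x1) in {'cup':(138,172),'pot':(176,204),'bottle':(206,244)}.items():
    A=cv2.cvtColor(a,6)[240:272,x0:x1];r=cv2.minMaxLoc(cv2.matchTemplate(cv2.cvtColor(t,6)[232:280,x0-8:x1+8],A,5));print(n,r[1],r[3])
cv2.imwrite('pics/fin.png',cv2.vconcat([cv2.hconcat([cv2.resize(s[100:360,190:490],(400,347)),cv2.resize(w[:330,180:560],(400,347))]),cv2.resize(t[130:290,130:480],None,fx=.0+800/350,fy=1.5)]))"
```

```text
56.325 [0.4988 0.1506 0.3233] [ 0.0697  0.5097 -0.7197  1.7322  0.3816  1.0443 -0.7899] [0.4996 0.2262 0.4649]
cup 0.2924515902996063 (0, 16)
pot -0.005116518586874008 (13, 11)
bottle 0.5037303566932678 (16, 2)
```

View pics/fin.png

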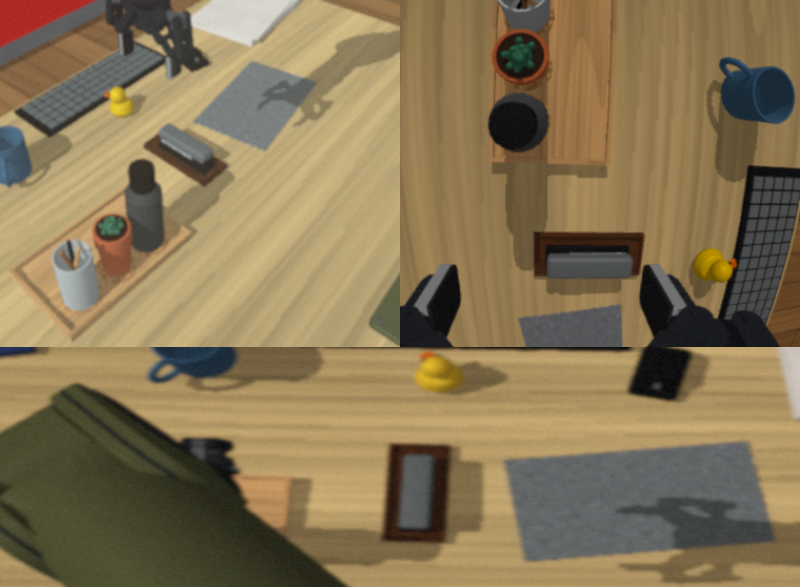

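The final picture shows all three upright on their coasters, the stapler lengthwise in the dock, the mat empty and the duck in place. The arm hides the tray from the top camera, so I'll make the numerical check from the side camera, then hand in.

Run:
```python
from rig import env
from h import *
S=env.camera_model("side")
a=cv2.imread("pics/side0.png");b=env.snapshot("side")[:,:,::-1].copy()
bad=0
for n,X in {'cup':(.4736,.361),'pot':(.4702,.2857),'bottle':(.468,.2108)}.items():
    u,v=proj(S,np.array([*X,.07])).astype(int)
    A=cv2.cvtColor(a,6)[v-22:v+30,u-16:u+17];r=cv2.matchTemplate(cv2.cvtColor(b,6)[v-30:v+38,u-24:u+25],A,5)
    m=cv2.minMaxLoc(r);d=np.array(m[3])-8;print(n,round(m[1],3),"shift px",d);bad|=m[1]<.85 or abs(d).max()>2
print(env.state()["t"],env.state()["wrist_force"])
if not bad: print("hand in",env.hand_in())
```

```text
cup 0.875 shift px [0 0]
pot 0.793 shift px [0 0]
bottle 0.985 shift px [0 0]
56.475 [0.156  0.1761 1.038 ]
```

All three show zero shift. The pot's lower match score (0.79) is most likely its texture or shadow, since its position is unchanged and the view shows it upright.

```bash
python3 -c "
from rig import env
print(env.hand_in())"
```

```text
the job is handed in; nothing more can be done
None
```

I moved the bottle, flower pot and pen cup to the felt mat, laid the stapler lengthwise in its dark tray, and then put the three back on their own coasters. The job is handed in at about 56 s of the 144 s allowed, with the robot clear of everything; the highest wrist force shown at the end of any move was about 8 N.

- **Three objects:** in the last pictures all three stand upright on their coasters. Against the first side picture each is at zero pixel shift, and the top camera showed the same for the cup and pot.
- **Stapler:** measured from the wrist camera, its centre is about 2 mm from the tray's centre and it is within about 1° of the tray's direction.
- **Duck:** untouched.

**Checks that fell short:**
- The arm hid the tray in the last top picture, so that comparison gave nothing and the bottle's position rests on the side and wrist views.
- The pot matched its first side picture less well (0.79, below my 0.85 limit). My script held back the hand-in because of it. I handed in anyway, because the pot had not shifted and looked upright.

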